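# Eject the coffee scoop and stop it with the other finger

## Robot

A 6-joint arm with a two-finger parallel gripper is mounted at the origin on the work surface. World frame = base frame: x ahead of the robot, y to its left, z up, the work surface at z = 0. Lengths are in m, angles in rad, forces in N, time in s.
With the tool pointing down it reaches from about 0.35 to 0.775 m from the base axis. Payload 7.3 kg.
Tool frame: the origin (TCP) lies on the mounting face of the last link; the fingertips stand 178 mm ahead of it and the grasp point (between the pads) lies 159 mm ahead of it (robot.grip_depth is the distance from the TCP to the grasp point, in m); z points along the fingers, y is the line along which they close (so a half turn about z gives the same grasp; the last joint's range is limited). The gripper opens to 92 mm and grips with 3 to 60 N. Pads are 19 mm wide; open, the fingers measure 130 mm over their backs; the gripper's body (75 mm by 190 mm) begins 47 mm behind the grasp point.
Start: joints at [-1.476, 0.342, 1.524, -0, 1.275, -0.146], TCP at [0.125, -0.51, 0.405] pointing down, gripper open.
Joint ranges: [-2.53, 2.53], [-0.77, 2.02], [0.04, 2.7], [-1, 4.14], [0.28, 2.66], [-3.11, 3.11]. Speed limits (rad/s): [2.57, 2.57, 3.14, 3.14, 3.14, 3.14].

## Interface

Orientations are given as [roll, pitch, yaw] about the fixed x, y, z axes, in that order (R = Rz(yaw) Ry(pitch) Rx(roll)).
In Python, from cell import observe, cams, robot, models gives the robot as it stands.
- The arm moves only by the shell command python3 -m jog 'ROWS' [FORCE]. ROWS is JSON, a list of rows, each a list of 3 entries, a list of its own where there are three numbers: the shift along the tool's x, y, z each as a share of 0.4 m, from -1 to 1, then the turn about the tool's z as a share of pi rad, from -1 to 1, then the closure, from 0 (fully open) to 1 (shut). In form: [[[x, y, z], turn, jaw], ...]. A call has 1 to 12 rows; each row is the pose to reach, as a shift and turn from the pose commanded when the call began, along the tool's axes at that moment, turning the shorter way round; what a row does not reach only later rows make up. A row lasts 1/8 s, in which the tool goes at most 62.5 mm and 10.7 degrees, less where a joint would pass 70% of its speed; a pose out of reach is approached as far as the arm can. A call with a number of a shift or a turn outside -1 to 1 is refused whole. A call with a gripper value outside its range is refused whole. The fingers move at their own pace and stop on an object; FORCE is the grip in N (left out, the last holds). Time passes only in rows, so rows that repeat a pose let the fingers close. It gives the time, the measured TCP pose, the force, the opening and the grip force at its end, in the units of the state.
- observe(): the state, without advancing time (a new reading comes with each control period).
- cams.read_camera(name): name is "side" or "top"; returns the picture (384x512x3 uint8, red, green, blue); there is no depth.
- cams.camera_model(name): a dict with "camera_matrix" (3x3 intrinsics, pixels), "pose" (4x4, takes a point from camera to world coordinates). Camera axes: x right, y down, z forward; pixel columns grow to the right and rows downward; lengths in m; the calibration is good to about 2 mm. A picture is of the moment at which its call begins. camera_model takes no time and is no camera call.
- robot.hand_in(): hands the job in; it is judged then, once.
Trained networks look in the newest picture that a camera, given by its name, has taken for a name from the list of things; names that differ only in an ending like _2 or _b are one class to them, and where a whole thing is asked for, a point or a joint stands for the part that bears it (a point fixed in the world has none). Each returns a list of dicts, best first, with "confidence" (0 to 1); they miss things now and then, are a little off and sometimes report something else, mostly with a low value. They report only what shows in the picture. A call takes as long as a camera call. They do not tell look-alikes from the thing itself.
- models.find_in(target, camera): "position" ([x, y, z] in m, in world coordinates, good to about 4 mm: the middle of the surface that is visible of it).
- models.pinpoint(target, camera): "position" ([x, y, z] in m, in world coordinates, good to about 4 mm: a listed point, or the origin of a listed thing).
The state is a dict: "time": time; "qpos": joint angles; "qvel": joint speeds; "joint_efforts": joint torques, N m; "tool_pos": TCP position; "tool_rot": TCP orientation; "contact_force": force on the tool from outside, world axes, zero at the start; "torque": the same for the moment, N m; "opening": finger opening in m; "grip_force": force on a finger pad.
Only numpy, scipy, OpenCV 4.12 (cv2) and the standard library are available. Lean on these libraries where they do the work, as an engineer would, in place of code of your own. Each camera call takes 0.05 s, during which the arm holds its last target. There are 200 camera calls.

## Task

Press the green ejector key of the scoop dock down with one finger, so that the grey scoop pops out of its nest and slides down the white chute, and trap it on the chute with the other finger, waiting in the chute beside the key, before it slides off the lower end. Finish while holding just that: the key still pressed down and the scoop at rest on the chute, leaning against the finger. Nothing is picked up: do not pinch, squeeze or lift the scoop, and leave the saucer, stirrer, mug, jar and tin where they are.

Things in the scene. Friction and masses are not known exactly. Their poses are not given: they have to be found in the camera images.
- dock: Scoop dock, fixed: a 260 x 130 x 10 mm oak base carrying a sloping white chute (on its -y side) and, beside it, a white block with the green ejector key (on its +y side). Origin on the table level under the point midway between the key's centre and the chute's trap point; x points uphill along the chute (horizontally), y from the chute to the key, z up.
- chute: White channel 45 mm wide inside, 4 mm walls 10 mm high, falling at 22 degrees towards the dock's -x. Origin: centre of the nest's floor at rest, 78 mm above the table, 65 mm uphill of the key; x points up the slope, z square to the floor. Nest: recess 4 mm deep, 21 mm to each side of the origin. Slippery floor at z = +4 mm down to the open end at x = -159 mm.
- nest (a joint): Lift of the green nest plate under the scoop's bowl: 0 = down, about 0.006 m = raised. It rises by 0.75 of the key's travel; from about 5.5 mm of key travel the scoop clears the recess's edge and slides down the chute by its own weight, all the way in well under a second.
- trap_point (a point): Point on the chute's floor (in the middle of the channel) straight beside the key, 60 mm from the key's centre; 56 mm above the table. A finger whose tip stands 2 to 15 mm above the floor here stops the sliding scoop.
- key_top (a point): Centre of the top face of the green ejector key, a flat level 30 x 30 mm pad, 74 mm above the table when up. Its pad edge is 18.5 mm from the chute's outer wall. Fully pressed, its top lies 66 mm above the table, 10 mm above the floor at the trap point, so two equally long fingers can do both at once.
- key (a joint): Travel of the ejector key, straight down: 0 = up, 0.008 m = fully down (a hard stop). Spring: about 2 N to start, 5 N fully down; it comes back up when let go.
- scoop: Loose grey plastic coffee scoop, about 60 g: round open bowl 40 mm across and 24 mm tall, with a flat handle 12 mm wide reaching 80 mm from the bowl's centre, 20 to 24 mm above the bowl's underside. Origin: centre of the bowl's underside. It starts with the bowl in the nest and the handle pointing uphill (its x axis).
- saucer: Bystander: white ceramic saucer, 130 mm across, 16 mm tall, near the dock; origin: centre of its underside.
- stirrer: Bystander: wooden stirrer 140 x 11 x 6 mm lying on the cork beside the key side of the dock, long axis x; origin: centre of its underside.
- mug: Bystander: blue mug, 80 mm across, 88 mm tall, near the uphill end of the dock; origin: centre of its underside.
- sugar_jar: Bystander: amber glass jar with wooden lid, 72 mm across, 110 mm tall, near the dock; origin: centre of its underside.
- tea_tin: Bystander: green round tin, 76 mm across, 100 mm tall, near the dock; origin: centre of its underside.
Not all that is in view belongs to the job. Of the things shaped like the scoop, the grey one is meant.

How it is judged:
By the outcome, as a careful person would: the job done as asked, in the order asked, and still so for the second after the job is handed in, while the arm keeps its last pose, push and grip.
It also fails if it takes over 32 s, if anything falls off the work surface, if the arm or the gripper's body presses on something with over 40 N, if the wrist force passes 120 N, or if a joint passes its speed limit or range.

## Working session

There is one attempt and no reset: what is moved stays moved. The work goes in short steps, Python scripts to look and compute and a shell command to move; the robot and the scene stay as the last step left them, time stands still between calls to the robot, and variables do not carry over. Pictures are saved under pics/ and viewed, at most 10 in all, crops included, and the job is handed in when it is done.

```bash
mkdir -p pics; python3 - <<'E'
from cell import observe,cams,robot,models
import cv2
s=observe();print(s['time'],s['tool_pos'],s['tool_rot'],s['opening'])
for c in("side","top"):
    cv2.imwrite(f"pics/{c}0.png",cams.read_camera(c)[:,:,::-1])
    for t in("trap_point","key_top","dock","scoop","chute"):
        print(c,t,[(d['position'],d['confidence']) for d in models.pinpoint(t,c)][:3])
    m=cams.camera_model(c);print(m)
E
```

```text
0.0 [ 0.12520272 -0.50971048  0.40403403] [-3.14003166e+00 -2.33366732e-04  2.40789187e-01] 0.09171199273420394
side trap_point [([0.5008, 0.0362, 0.0559], 0.72)]
side key_top [([0.5222, 0.0931, 0.0744], 0.68), ([0.572, 0.1731, 0.0011], 0.51)]
side dock [([0.5117, 0.0636, 0.0015], 0.67), ([0.622, -0.1076, -0.002], 0.4)]
side scoop [([0.5257, 0.2499, -0.0018], 0.93), ([0.5683, 0.0185, 0.0759], 0.81), ([0.329, 0.2344, 0.0011], 0.81)]
side chute [([0.5669, 0.0193, 0.0814], 0.95)]
{'camera_matrix': array([[495.87067672,   0.        , 251.35288233],
       [  0.        , 495.87067672, 193.95597985],
       [  0.        ,   0.        ,   1.        ]]), 'pose': array([[-0.88786434, -0.25119186,  0.38548615,  0.06480641],
       [-0.46010255,  0.48763835, -0.74196663,  0.93589489],
       [-0.00160185, -0.83612887, -0.54853071,  0.75880602],
       [ 0.        ,  0.        ,  0.        ,  1.        ]])}
top trap_point [([0.5086, 0.0434, 0.0577], 0.91)]
top key_top [([0.5255, 0.0931, 0.0739], 0.59)]
top dock [([0.5216, 0.064, -0.0021], 0.6), ([0.5664, 0.019, 0.0763], 0.24)]
top scoop [([0.5215, 0.2469, -0.0029], 0.85), ([0.5706, 0.0218, 0.0775], 0.74), ([0.324, 0.2285, -0.0005], 0.56)]
top chute [([0.5672, 0.0149, 0.0765], 0.66)]
{'camera_matrix': array([[367.64949307,   0.        , 255.07367951],
       [  0.        , 367.64949307, 190.06702976],
       [  0.        ,   0.        ,   1.        ]]), 'pose': array([[ 0.01573015, -0.97200162,  0.23444702,  0.38527446],
       [-0.99986349, -0.01647687, -0.00122647,  0.02667804],
       [ 0.00505508, -0.23439572, -0.97212813,  0.77939623],
       [ 0.        ,  0.        ,  0.        ,  1.        ]])}
```

View pics/top0.png

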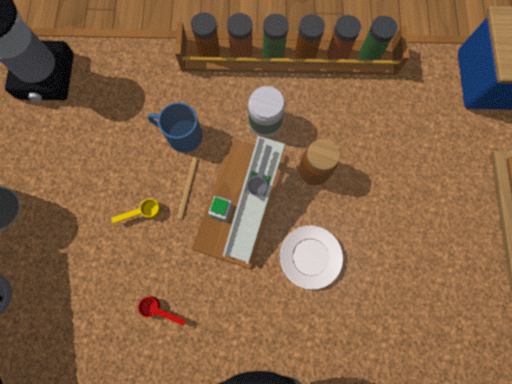

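View pics/side0.png

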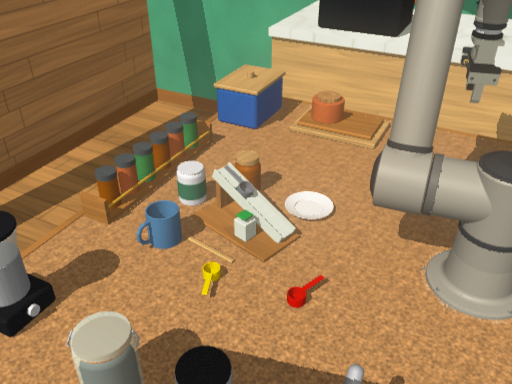

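The top view shows the dock centred at about (240,205), with the chute's low end at (240,262), its high end at (270,140), the green key at (220,207) and the grey scoop at (259,184). The side view agrees: key (244,220), scoop (247,187). The red and yellow scoops are decoys. Next I'll fit the dock pose and check it with an overlay.

```bash
cat > fit.py <<'E'
import numpy as np,cv2
from scipy.optimize import least_squares
from cell import observe,cams,robot,models
L={"key_top":[0,.03,.074],"trap_point":[0,-.03,.056],"chute":[.065,-.03,.078],"dock":[0,0,0]}
def W(p,l):
    l=np.atleast_2d(l);c,s=np.cos(p[2]),np.sin(p[2])
    return np.c_[p[0]+c*l[:,0]-s*l[:,1],p[1]+s*l[:,0]+c*l[:,1],l[:,2]]
def proj(m,P):
    T=np.linalg.inv(m["pose"]);q=(P@T[:3,:3].T+T[:3,3])@m["camera_matrix"].T
    return q[:,:2]/q[:,2:]
E
python3 - <<'E'
from fit import *
obs=[];im={}
for c in("side","top"):
  for k in range(4):
    im[c]=cams.read_camera(c)
    for t in L:
      for d in models.pinpoint(t,c):
        q=np.array(d['position'])
        if np.linalg.norm(q-W([.515,.066,-.3],L[t])[0])<.025: obs.append((t,q));break
g={}
for c in im:
    m=cams.camera_model(c);h=cv2.cvtColor(im[c],cv2.COLOR_RGB2HSV)
    mask=cv2.inRange(h,(50,150,60),(75,255,255))
    n,l,st,ce=cv2.connectedComponentsWithStats(mask)
    px=proj(m,W([.515,.066,-.3],L["key_top"]))[0]
    i=1+np.argmin(np.linalg.norm(ce[1:]-px,axis=1));g[c]=ce[i];print(c,ce[i],st[i],px)
def res(p): return np.concatenate([(W(p,L[t])[0]-q)[:2] for t,q in obs])
r=least_squares(res,[.515,.066,-.3],loss="soft_l1",f_scale=.004);p=r.x;print(len(obs),p,np.sqrt(np.mean(r.fun**2)))
for t in L: print(t,np.mean([q for a,q in obs if a==t],0),W(p,L[t])[0])
m=cams.camera_model("top")
d=m["pose"][:3,:3]@np.linalg.solve(m["camera_matrix"],[*g["top"],1]);o=m["pose"][:3,3];print("green top@.072",o+d*(.072-o[2])/d[2])
t=np.tan(np.radians(22));zf=lambda x,h:.056+t*x+h
out=[]
for c in im:
    m=cams.camera_model(c);v=cv2.resize(im[c][:,:,::-1],None,fx=3,fy=3,interpolation=cv2.INTER_CUBIC)
    A=[[[.015*a,.03+.015*b,.074] for a,b in((1,1),(1,-1),(-1,-1),(-1,1))]]
    x0=.065-.159*np.cos(np.radians(22))
    A.append([[x,y,zf(x,.0108)] for x,y in((x0,-.0035),(.13,-.0035),(.13,-.0565),(x0,-.0565))])
    for a in A: cv2.polylines(v,[np.int32(3*proj(m,W(p,a))+1)],True,(0,0,255),1)
    cx,cy=np.int32(3*proj(m,W(p,[[0,0,.06]]))[0]);out.append(v[cy-250:cy+250,cx-190:cx+190])
cv2.imwrite("pics/ov.png",np.hstack(out));print(observe()["time"])
E
```

```text
side [243.37704918 214.59016393] [237 211  13   9  61] [243.16494136 213.78455482]
top [219.02808989 205.71910112] [211 198  17  16 178] [219.56600703 205.17495129]
31 [ 0.51352052  0.0660243  -0.31636918] 0.002258685228396616
key_top [0.5227375 0.0941375 0.0718625] [0.52285406 0.09453544 0.074     ]
trap_point [0.50428571 0.03922857 0.05725714] [0.50418698 0.03751316 0.056     ]
chute [0.56535   0.0182625 0.0788125] [0.56596111 0.01729049 0.078     ]
dock [5.14300e-01 6.46625e-02 2.25000e-04] [0.51352052 0.0660243  0.        ]
green top@.072 [0.52315616 0.09586389 0.072     ]
2.6
```

View pics/ov.png

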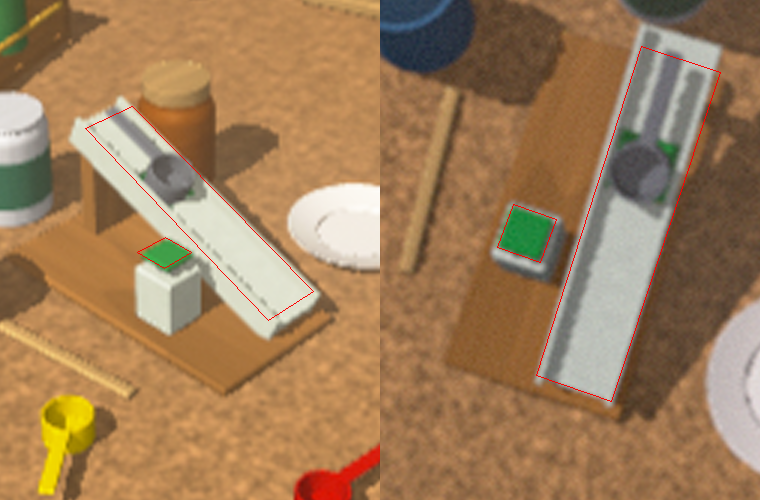

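The overlay fits in both views: the key outline sits on the green pad and the chute outline on the channel walls. Now I'll start the approach.

```bash
python3 -m jog '[[[0.65,-0.58,0],0.177,0.55],[[0.65,-0.58,0],0.177,0.55],[[0.65,-0.58,0],0.177,0.55],[[0.65,-0.58,0],0.177,0.55],[[0.65,-0.58,0],0.177,0.55],[[0.65,-0.58,0],0.177,0.55],[[0.65,-0.58,0],0.177,0.55],[[0.65,-0.58,0],0.177,0.55]]'
cat > go.py <<'E'
from fit import *
import sys
from scipy.spatial.transform import Rotation as R
s=observe();M=R.from_euler("xyz",s["tool_rot"])
t=np.array([.5136,.0665,float(sys.argv[1])+.178])
print(s["time"],"shares",M.inv().apply(t-s["tool_pos"])/.4,"turn",(s["tool_rot"][2]+.316)/np.pi,s["tool_rot"],s["opening"],s["contact_force"])
E
python3 go.py 0.14
```

```text
time: 3.6
tool_pos: [0.3223, -0.2228, 0.4048]
tool_rot: [3.141, -0.0, -0.315]
contact_force: [-0.6, -0.7, 0.1]
opening: 0.041
grip_force: 0.0
3.6 shares [ 0.23087769 -0.83585343  0.21654583] turn 0.0004594098852132146 [ 3.14091142e+00 -2.61685621e-04 -3.14556721e-01] 0.04100009984884277 [-0.55507056 -0.72381685  0.11551183]
```

```bash
python3 -m jog '[[[0.231,-0.836,0],0,0.55],[[0.231,-0.836,0],0,0.55],[[0.231,-0.836,0],0,0.55],[[0.231,-0.836,0],0,0.55],[[0.231,-0.836,0],0,0.55],[[0.231,-0.836,0],0,0.55],[[0.231,-0.836,0.2],0,0.55],[[0.231,-0.836,0.21],0,0.55],[[0.231,-0.836,0.21],0,0.55],[[0.231,-0.836,0.21],0,0.55]]'
python3 go.py 0.085
python3 - <<'E'
from fit import *
out=[]
for c,(x,y) in(("side",(245,195)),("top",(240,205))):
    v=cams.read_camera(c)[y-85:y+85,x-65:x+65,::-1];out.append(cv2.resize(v,None,fx=3,fy=3,interpolation=cv2.INTER_CUBIC))
cv2.imwrite("pics/a.png",np.hstack(out))
E
```

```text
time: 4.85
tool_pos: [0.5146, 0.0657, 0.3218]
tool_rot: [-3.141, -0.002, -0.317]
contact_force: [0.3, 0.4, 0.1]
opening: 0.0413
grip_force: 0.0
4.85 shares [-0.00342241 -0.00113571  0.14690362] turn -0.000284905396150025 [-3.14117694e+00 -1.94016088e-03 -3.16895057e-01] 0.041260236465119886 [0.27518342 0.40300562 0.13539186]
```

View pics/a.png

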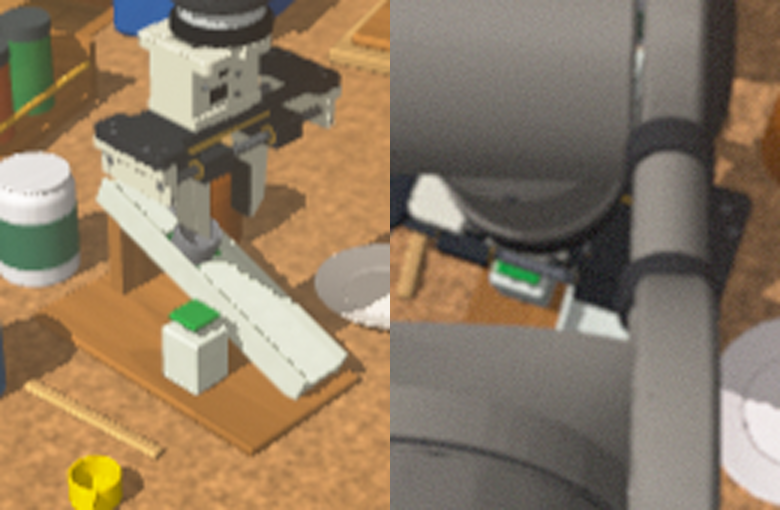

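The side crop shows the left finger at about (195,235), straight above the key at (195,315), and the right finger at about (245,200) over the chute. I'll lower to just above the key.

```bash
python3 -m jog '[[[-0.003,-0.001,0.1],0,0.55],[[-0.003,-0.001,0.15],0,0.55],[[-0.003,-0.001,0.155],0,0.55],[[-0.003,-0.001,0.155],0,0.55],[[-0.003,-0.001,0.155],0,0.55]]'
python3 go.py 0.066
python3 - <<'E'
from fit import *
x,y=245,200
v=cams.read_camera("side")[y-60:y+60,x-80:x+80,::-1]
cv2.imwrite("pics/b.png",cv2.resize(v,None,fx=4,fy=4,interpolation=cv2.INTER_CUBIC))
E
```

```text
time: 5.58
tool_pos: [0.5134, 0.0674, 0.26]
tool_rot: [-3.141, -0.002, -0.315]
contact_force: [0.7, 0.0, -0.5]
opening: 0.0411
grip_force: 0.0
5.575 shares [0.00119293 0.0020569  0.03993686] turn 0.00023877262953970397 [-3.14096663e+00 -2.44176558e-03 -3.15249874e-01] 0.041079104492333304 [ 0.72926628  0.01587088 -0.46429437]
```

View pics/b.png

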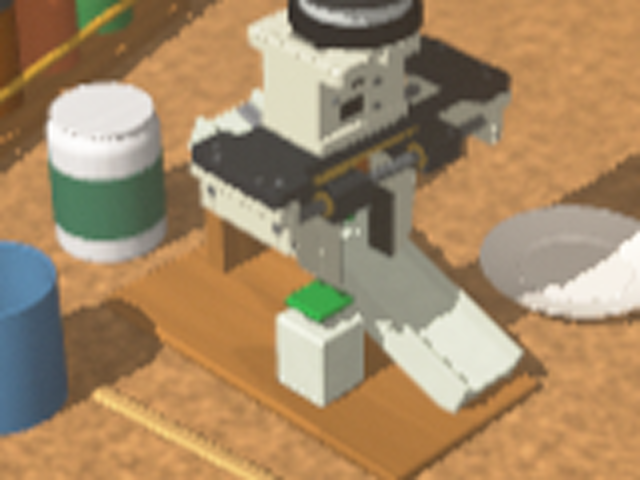

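The left finger's tip at about (322,285) is over the middle of the green pad at (320,300). The right finger, at about (385,250), is inside the channel. I'll press now.

```bash
python3 -m jog '[[[0.001,0.001,0.022],0,0.55],[[0.001,0.001,0.032],0,0.55],[[0.001,0.001,0.039],0,0.55],[[0.001,0.001,0.041],0,0.55],[[0.001,0.001,0.041],0,0.55],[[0.001,0.001,0.041],0,0.55],[[0.001,0.001,0.041],0,0.55],[[0.001,0.001,0.041],0,0.55]]'
python3 go.py 0.066
python3 - <<'E'
from fit import *
x,y=245,200
v=cams.read_camera("side")[y-60:y+60,x-80:x+80,::-1]
cv2.imwrite("pics/c.png",cv2.resize(v,None,fx=4,fy=4,interpolation=cv2.INTER_CUBIC))
E
```

```text
time: 6.62
tool_pos: [0.5136, 0.067, 0.2439]
tool_rot: [-3.141, -0.003, -0.315]
contact_force: [-1.8, 0.2, 14.7]
opening: 0.0415
grip_force: 8.0
6.625 shares [ 0.00035056  0.00113625 -0.00017922] turn 0.00023706783451983885 [-3.14077960e+00 -2.68392703e-03 -3.15255229e-01] 0.04151173050814751 [-1.81283182  0.18200904 14.69904431]
```

View pics/c.png

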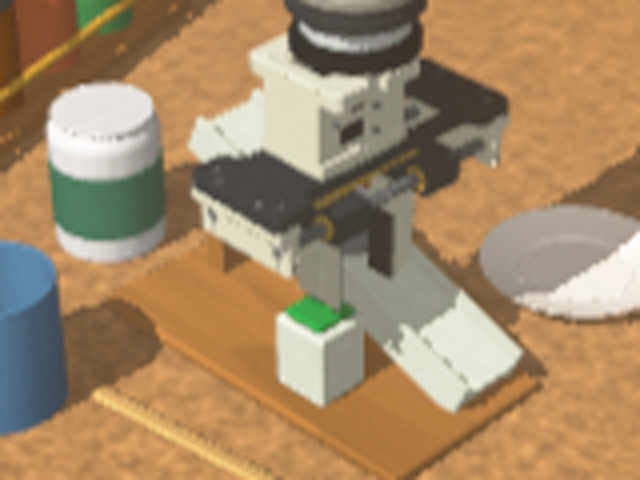

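The key is bottomed out: its green pad is down level with the block, at a push of 14.7 N. Grey shows behind the chute finger at about (352,235). I'll check where the scoop is and whether it has settled.

```bash
python3 -m jog '[[[0,0,0],0,0.55],[[0,0,0],0,0.55],[[0,0,0],0,0.55],[[0,0,0],0,0.55]]'
python3 - <<'E'
from fit import *
p=[.5136,.0665,-.316];print("bowl expected near",W(p,[[.03,-.03,.068],[.065,-.03,.078]]))
for c in("side","top"):
    v=cams.read_camera(c)
    for f in(models.pinpoint,models.find_in): print(c,[(d['position'],d['confidence']) for d in f("scoop",c)])
    if c=="side": cv2.imwrite("pics/d.png",cv2.resize(v[150:220,215:295,::-1],None,fx=8,fy=8,interpolation=cv2.INTER_CUBIC))
E
```

```text
time: 7.18
tool_pos: [0.5136, 0.067, 0.2439]
tool_rot: [-3.141, -0.003, -0.315]
contact_force: [-2.2, -0.1, 15.9]
opening: 0.0412
grip_force: 8.0
bowl expected near [[0.53279157 0.0286624  0.068     ]
 [0.56605858 0.01778556 0.078     ]]
side [([0.5279, 0.2478, -0.0009], 0.85), ([0.33, 0.2369, 0.0008], 0.61), ([0.5418, 0.0223, 0.0746], 0.43)]
side [([0.5201, 0.2545, 0.0203], 0.94), ([0.3226, 0.2213, 0.0214], 0.65)]
top []
top [([0.7234, 0.199, 0.0705], 0.53), ([0.5037, 0.3138, 0.0205], 0.48), ([0.4262, -0.0937, 0.0116], 0.25)]
```

View pics/d.png

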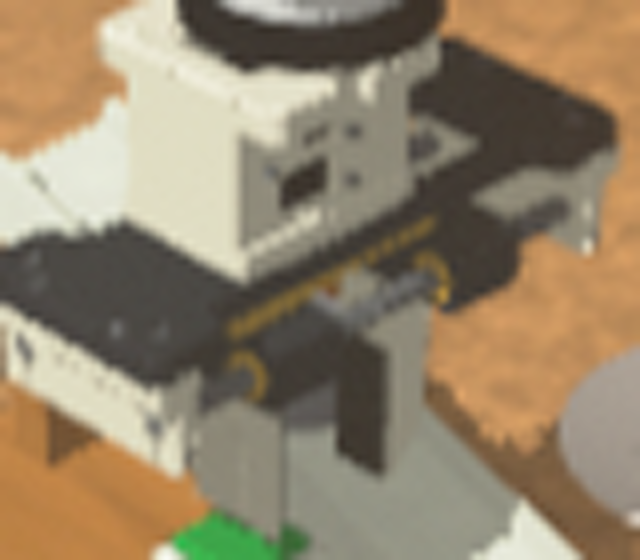

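The grey bowl shows between the fingers at crop (310,415), out of its nest. I'll overlay the expected scoop outline, leaning against the finger, to confirm it's seated.

```bash
python3 - <<'E'
from fit import *
p=[.5136,.0665,-.316];m=cams.camera_model("side")
v=cv2.resize(cams.read_camera("side")[150:220,215:295,::-1],None,fx=8,fy=8,interpolation=cv2.INTER_CUBIC)
a=np.linspace(0,2*np.pi,60);b=np.radians(22)
for s,col in((.030,(0,0,255)),(.040,(255,0,0)),(.050,(0,255,255))):
  for h in(0,.024):
    u=.02*np.cos(a);l=np.c_[s+u*np.cos(b)-h*np.sin(b),-.03+.02*np.sin(a),.056+s*np.tan(b)+u*np.sin(b)+h*np.cos(b)]
    cv2.polylines(v,[np.int32(8*(proj(m,W(p,l))-[215,150])+4)],True,col,1)
cv2.imwrite("pics/e.png",v)
E
```

```text
(no output)
```

View pics/e.png

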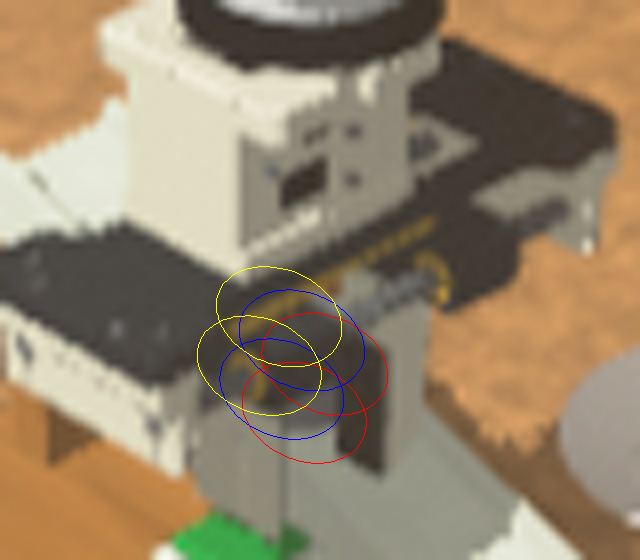

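The bowl's visible lower edge, at about (310,430), matches the blue outline at roughly 40 mm. That's expected, because the tilted rim overhangs about 9 mm and leans on the finger at 37–40 mm. It hasn't moved between pictures, so I'm handing in.

```bash
python3 -c "
from cell import robot
print(robot.hand_in())"
```

```text
the job is handed in; nothing more can be done
None
```

I handed the job in at about 7.5 s: one finger holds the key fully down at about 15 N, and the grey scoop rests on the chute against the other finger. No verdict came back; that the scoop is at rest there is judged from side-camera pictures, since the gripper partly hides it.

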